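# Turn the sample row round for the visitors

## Task

Move the four capped sample jars from the dark steel bench rack into the wells of the wooden display rack, one jar to a well, in reverse order: the jar at the left end of the bench rack goes to the right end of the display rack and so on, so that visitors on the other side of the table read the row as we do. Keep every jar upright on the way, and leave each standing on the floor of its well.

Things in the scene. Friction and masses are not known exactly. Their poses are not given: they have to be found in the camera images.
- jar_red: Loose sealed sample jar, amber glass with a plain paper band and a red screw cap. Round, body 50 mm diameter, 96 mm tall in all; the cap is 40 mm in diameter and is the top 24 mm (72 to 96 mm above the underside). About 0.16 kg (varies). Origin: centre of the underside; z up along the jar. Starts standing in the bench-rack cup of its own colour.
- jar_yellow: Loose sealed sample jar, amber glass with a plain paper band and a yellow screw cap. Round, body 50 mm diameter, 96 mm tall in all; the cap is 40 mm in diameter and is the top 24 mm (72 to 96 mm above the underside). About 0.16 kg (varies). Origin: centre of the underside; z up along the jar. Starts standing in the bench-rack cup of its own colour.
- jar_green: Loose sealed sample jar, amber glass with a plain paper band and a green screw cap. Round, body 50 mm diameter, 96 mm tall in all; the cap is 40 mm in diameter and is the top 24 mm (72 to 96 mm above the underside). About 0.16 kg (varies). Origin: centre of the underside; z up along the jar. Starts standing in the bench-rack cup of its own colour.
- jar_blue: Loose sealed sample jar, amber glass with a plain paper band and a blue screw cap. Round, body 50 mm diameter, 96 mm tall in all; the cap is 40 mm in diameter and is the top 24 mm (72 to 96 mm above the underside). About 0.16 kg (varies). Origin: centre of the underside; z up along the jar. Starts standing in the bench-rack cup of its own colour.
- cup_red: Fixed red cup on the bench rack in which the jar with the red cap stands at the start: a shallow round dish 68 mm outside, 58 mm inside, 14 mm high, floor 4 mm thick. It stays where it is, so it shows where that jar stood. Origin: centre of its underside, 8 mm above the table.
- cup_yellow: Fixed yellow cup on the bench rack in which the jar with the yellow cap stands at the start: a shallow round dish 68 mm outside, 58 mm inside, 14 mm high, floor 4 mm thick. It stays where it is, so it shows where that jar stood. Origin: centre of its underside, 8 mm above the table.
- cup_green: Fixed green cup on the bench rack in which the jar with the green cap stands at the start: a shallow round dish 68 mm outside, 58 mm inside, 14 mm high, floor 4 mm thick. It stays where it is, so it shows where that jar stood. Origin: centre of its underside, 8 mm above the table.
- cup_blue: Fixed blue cup on the bench rack in which the jar with the blue cap stands at the start: a shallow round dish 68 mm outside, 58 mm inside, 14 mm high, floor 4 mm thick. It stays where it is, so it shows where that jar stood. Origin: centre of its underside, 8 mm above the table.
- bench_rack: Bench rack, where the row starts: fixed dark steel slab 82 x 326 x 8 mm with 20 mm high ends. Its four cups stand in a row along its y axis, centred at y = +114, +38, -38, -114 mm (76 mm apart), x = 0; which colour stands where differs from start to start. Origin: centre of the underside on the table. Its y axis points roughly to the robot's left (within 10 degrees).
- display_rack: Display rack, where the row must go: fixed pale wooden board 82 x 320 x 20 mm with four identical, empty round wells, 66 mm in diameter and 10 mm deep (well floor 10 mm above the table), in a row along its y axis at y = +114, +38, -38, -114 mm, x = 0. Origin: centre of the underside on the table. Its y axis points roughly to the robot's left (within 10 degrees). Either rack may be the one nearer to the robot; the two stand about 190 mm apart in x.

How it is judged:
By the outcome, as a careful person would: the job done as asked, in the order asked, and still so for the second after the job is handed in, with the robot touching nothing.
It also fails if it takes over 112 s, if anything falls off the work surface, if the arm or the gripper's body presses on something with over 40 N, if the wrist force passes 120 N, or if a joint passes its speed limit or range.

## Robot

A 6-joint arm with a two-finger parallel gripper is mounted at the origin on the work surface. World frame = base frame: x ahead of the robot, y to its left, z up, the work surface at z = 0. Lengths are in mm, angles in rad, forces in N, time in s.
With the tool pointing down it reaches from about 350 to 875 mm from the base axis. Payload 4.2 kg.
Tool frame: the origin (TCP) lies on the centre line of the jaws, within the pads' length; the fingertips stand 22 mm ahead of it and the grasp point (between the pads) lies 3 mm ahead of it (arm.nose_length is the distance from the TCP to the fingertips, in mm); z points along the fingers, x is the direction in which the jaws open and shut, and the axes are right-handed (so a half turn about z gives the same grasp; the last joint's range is limited). The gripper opens to 85 mm and grips with 20 to 120 N. Pads are 22 mm wide; open, the fingers measure 114 mm over their backs; the gripper's body (76 mm by 85 mm) begins 54 mm behind the grasp point. The pads swing forward as they close: fully open they stand 13 mm farther back than shut.
Start: joints at [-1.08, 0.385, 0.008, 0, -1.194, -0.259], TCP at [143.599, -608.259, 226.412] pointing down, gripper open.
Joint ranges: [-3.14, 3.14], [-1.21, 2.06], [-1.07, 1.41], [-3.16, 2.05], [-2.99, -0.16], [-3.1, 3.1]. Speed limits (rad/s): [2.79, 2.79, 3.14, 3.14, 3.14, 3.14].

## Interface

Orientations are given as a unit quaternion [x, y, z, w].
In Python, from bench import telemetry, get_image, workorder, nets, arm gives the robot as it stands.
- The arm moves only by the tool apply_moves, never from a script. Its argument "steps" is a list of rows, each an object with "hand": the opening, from 0 (shut) to 1 (fully open); "xyz": the shift along the tool's x, y, z in cm, a list of three; "delta_rot": the turn, a rotation vector about the tool's x, y, z in rad, a list of three. In form: [{"hand": hand, "xyz": [x, y, z], "delta_rot": [wx, wy, wz]}, ...]. A call has 1 to 12 rows; each row is the pose to reach, as a shift and turn from the pose commanded when the call began, along the tool's axes at that moment; what a row does not reach only later rows make up. A row lasts 1/12 s, in which the tool goes at most 41.7 mm and 7.16 degrees, less where a joint would pass 70% of its speed; a pose out of reach is approached as far as the arm can. A call with a gripper value outside its range is refused whole. The fingers move at their own pace and stop on an object; the grip force is fixed at half the most. Time passes only in rows, so rows that repeat a pose let the fingers close. It gives the time, the measured TCP pose, the force and the opening at its end, in the units of the state.
- telemetry.read_state(): the state, without advancing time (a new reading comes with each control period).
- get_image(name): name is "scene" or "top" or "wrist"; returns a dict with "frame" (480x640x3 uint8, blue, green, red), "fx", "fy", "cx", "cy" (pixels), "origin" and "orientation" of the camera in the world. Camera axes: x right, y down, z forward; pixel columns grow to the right and rows downward; lengths in mm; the calibration is good to about 2 mm. The wrist camera is an equidistant fisheye: a pixel r from the principal point sees the ray r / f radians off the axis. A picture is of the moment at which its call begins. There is no depth.
- workorder.job_done(): hands the job in, once; it reports no verdict.
Trained networks look in a picture, given as the dict that the camera call returned (one of the last four; its "shot" number tells which), for a name from the list of things; names that differ only in an ending like _2 or _b are one class to them, and where a whole thing is asked for, a point or a joint stands for the part that bears it (a point fixed in the world has none). Each returns a list of dicts, best first, with "confidence" (0 to 1); they miss things now and then, are a little off and sometimes report something else, mostly with a low value. They report only what shows in the picture. A call takes as long as a camera call.
- nets.recognise(picture, label): "xyz" ([x, y, z] in mm, in world coordinates, good to about 4 mm: the middle of the surface that is visible of it).
- nets.outline_of(picture, label): "pixels" (480x640 bool, what is visible of it).
- nets.pinpoint(picture, label): "xyz" ([x, y, z] in mm, in world coordinates, good to about 4 mm: a listed point, or the origin of a listed thing).
The state is a dict: "clock": time; "joints": joint angles; "joint_vel": joint speeds; "joint_efforts": joint torques, N m; "position": TCP position; "ee_rot": TCP orientation; "contact_force": force on the tool from outside, world axes, zero at the start; "wrist_torque": the same for the moment, N m; "gripper_width": finger opening in mm.
Only numpy, scipy, OpenCV 4.12 (cv2) and the standard library are available. Lean on these libraries where they do the work, as an engineer would, in place of code of your own. Each camera call takes 0.05 s, during which the arm holds its last target.

## Working session

There is one attempt and no reset: what is moved stays moved. The work goes in short steps, Python scripts to look and compute and a tool call to move; the robot and the scene stay as the last step left them, time stands still between calls to the robot, and variables do not carry over. Pictures are saved under pics/ and viewed, and the job is handed in when it is done.

Besides the shell and the picture viewer there is one more tool, called after ">>>" as a command line: name --argument value ..., lists and objects as JSON in quotes. apply_moves: Moves the arm, as the interface text tells. Its arguments: {"type":"object","properties":{"steps":{"type":"array"}},"required":["steps"]}

```bash
ls; mkdir -p pics; python3 - <<'E'
from bench import telemetry, get_image, workorder, nets, arm
import cv2
s=telemetry.read_state(); print(s)
for n in ["scene","top"]:
    p=get_image(n); cv2.imwrite(f"pics/{n}0.png",p["frame"]); print(n,p["fx"],p["cx"],p["cy"],p["origin"],p["orientation"])
    for l in ["jar_red","jar_yellow","jar_green","jar_blue","cup_red","cup_yellow","cup_green","cup_blue","bench_rack","display_rack"]:
        print(l,[(r["xyz"],r["confidence"]) for r in nets.pinpoint(p,l)[:2]])
E
```

```text
pics
{'clock': 0.0, 'joints': array([-1.08038927e+00,  3.85526687e-01,  6.63339230e-03, -5.45790063e-04,
       -1.19402047e+00, -2.58609337e-01]), 'joint_vel': array([-0.00025762, -0.00074621, -0.00125904, -0.00013973,  0.00191114,
        0.00041124]), 'joint_efforts': array([-8.83597804e-04, -3.92288160e+01,  1.88394642e+01,  4.18623894e+00,
       -4.67259626e-03,  1.50443125e-06]), 'position': array([ 143.47459399, -607.68656008,  225.33565953]), 'ee_rot': array([ 6.20672024e-01,  7.84069546e-01,  6.55413658e-04, -8.69284300e-04]), 'contact_force': array([0.60694617, 0.08748658, 0.10932189]), 'wrist_torque': array([ 0.04202718,  0.04987157, -0.00731923]), 'gripper_width': 85.37967360592494}
scene 509.9526655797012 316.3165538653331 231.46730540863956 [872.96444162 491.2677612  505.12081438] [ 0.23462028  0.85905051 -0.43513457 -0.13282868]
jar_red [([447.5, 191.3, 10.4], 0.71)]
jar_yellow [([452.9, -35.7, 13.9], 0.96), ([447.3, 188.0, 13.3], 0.56)]
jar_green [([445.7, 117.2, 9.9], 0.69)]
jar_blue [([447.3, 41.2, 14.5], 0.91), ([445.0, 117.5, 13.1], 0.54)]
cup_red [([446.6, 193.3, 11.2], 0.74)]
cup_yellow [([451.5, -36.3, 6.1], 0.8)]
cup_green [([449.9, 114.7, 0.4], 0.78)]
cup_blue [([456.9, 40.1, 8.2], 0.64)]
bench_rack [([451.0, 77.4, 0.5], 0.71), ([646.0, -2.2, 0.5], 0.56)]
display_rack [([648.0, -1.2, -2.7], 0.7)]
top 584.5953173273841 327.13281165271417 242.3679253466595 [456.47861779 -10.54608702 806.09742868] [-0.70388588  0.70824821 -0.03832546  0.03821379]
jar_red [([442.6, 194.0, 13.8], 0.68)]
jar_yellow [([450.4, -40.1, 9.3], 0.9)]
jar_green [([447.9, 116.0, 10.9], 0.92)]
jar_blue [([451.6, 43.2, 8.6], 0.55)]
cup_red [([445.4, 192.4, 13.7], 0.49)]
cup_yellow []
cup_green []
cup_blue []
bench_rack [([449.4, 85.2, -3.4], 0.64)]
display_rack [([644.0, 0.2, 0.9], 0.57)]
```

View pics/scene0.png

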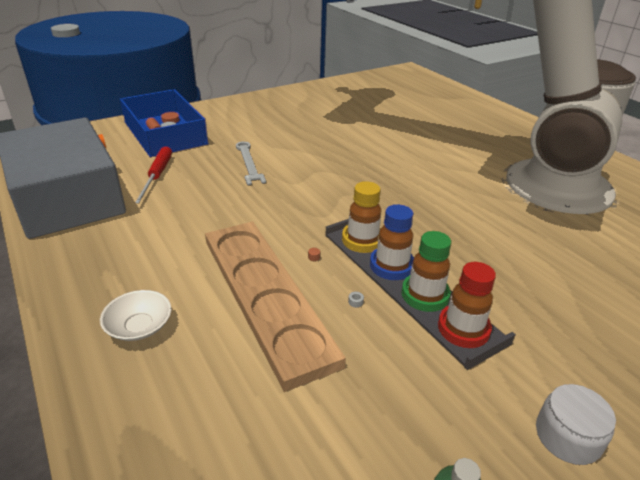

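View pics/top0.png

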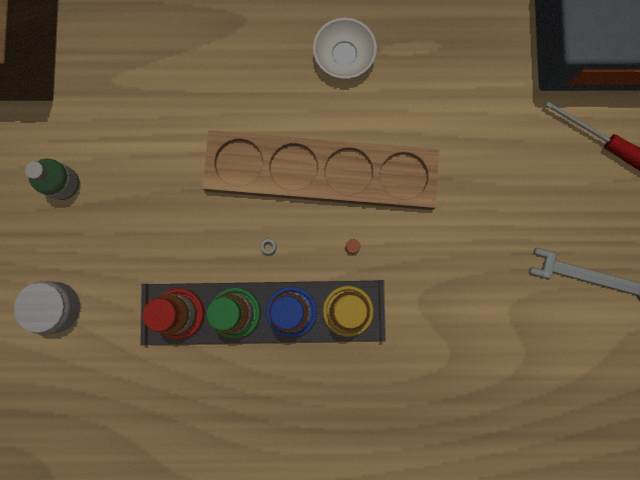

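The jars run red, green, blue, yellow from left (+y) to right. The display rack is empty and farther away, at about x=646, so red goes to its right (-y) end. Next I'll refine the positions from the top picture.

```bash
cat > h.py <<'E'
from bench import telemetry, get_image, workorder, nets, arm
import cv2, numpy as np
from scipy.spatial.transform import Rotation as R
def ray(p,px,z):
    px=np.atleast_2d(px).astype(float)
    d=np.c_[(px[:,0]-p["cx"])/p["fx"],(px[:,1]-p["cy"])/p["fy"],np.ones(len(px))]
    d=R.from_quat(p["orientation"]).apply(d); o=np.array(p["origin"])
    return o+d*((z-o[2])/d[:,2])[:,None]
def proj(p,X):
    c=R.from_quat(p["orientation"]).inv().apply(np.atleast_2d(X)-np.array(p["origin"]))
    return np.c_[c[:,0]/c[:,2]*p["fx"]+p["cx"],c[:,1]/c[:,2]*p["fy"]+p["cy"]]
E
python3 - <<'E'
from h import *
for n in ["top","scene"]:
    p=get_image(n); hsv=cv2.cvtColor(p["frame"],cv2.COLOR_BGR2HSV)
    for l in ["red","green","blue","yellow"]:
        r=nets.outline_of(p,"jar_"+l)
        if r:
            m=r[0]["pixels"]; ys,xs=np.nonzero(m)
            col=hsv[m]; hue={"red":[0,179],"green":[65],"blue":[113],"yellow":[22]}[l]
            h=hsv[...,0].astype(int); k=np.zeros(m.shape,bool)
            for q in hue: k|=abs(h-q)<8 if l!="red" else abs(h-q)<4
            k&=m&(hsv[...,1]>170)
            k=cv2.morphologyEx(k.astype(np.uint8),cv2.MORPH_OPEN,np.ones((7,7)))
            c=max(cv2.findContours(k,0,2)[0],key=cv2.contourArea)
            print(n,l,"conf",r[0]["confidence"],"bbox",xs.min(),xs.max(),ys.min(),ys.max(),"cap",cv2.minEnclosingCircle(c))
            if n=="top": print("   top centre z=108",ray(p,cv2.minEnclosingCircle(c)[0],108).round(1), ray(p,cv2.boundingRect(c)[:2],108).round(0))
    for l,z in [("display_rack",20),("bench_rack",8)]:
        r=nets.outline_of(p,l)
        for q in r[:1]:
            ys,xs=np.nonzero(q["pixels"]); 
            W=ray(p,np.c_[xs,ys],z)[:,:2].astype(np.float32)
            rc=cv2.minAreaRect(W); print(n,l,q["confidence"],rc)
            print(cv2.boxPoints(rc).round(0).tolist())
E
```

```text
top red conf 0.78 bbox 143 195 294 333 cap ((158.8867950439453, 314.0094299316406), 16.189237594604492)
   top centre z=108 [[448.2 189.1 108. ]] [[466. 207. 108.]]Traceback (most recent call last):
  File "<stdin>", line 13, in <module>
ValueError: max() iterable argument is empty
```

```bash
python3 - <<'E'
from h import *
p=get_image("top"); hsv=cv2.cvtColor(p["frame"],cv2.COLOR_BGR2HSV)
for l,(x,y) in dict(red=(160,315),green=(223,314),blue=(287,312),yellow=(350,311)).items():
    hh=np.median(hsv[y-3:y+4,x-3:x+4].reshape(-1,3),0); print(l,hh)
    h=hsv[...,0].astype(int); d=np.minimum(abs(h-hh[0]),180-abs(h-hh[0]))
    k=((d<7)&(hsv[...,1]>120)&(hsv[...,2]>hh[2]*0.85)).astype(np.uint8)
    k=cv2.morphologyEx(k,cv2.MORPH_OPEN,cv2.getStructuringElement(2,(13,13)))
    n,L=cv2.connectedComponents(k); k=(L==L[y,x]).astype(np.uint8)
    c=max(cv2.findContours(k,0,1)[0],key=cv2.contourArea); c0,r=cv2.minEnclosingCircle(c)
    print("  ",c0,r,"r mm",r*(806-108)/584.6, ray(p,c0,108).round(1))
for l,z in [("display_rack",20),("bench_rack",8)]:
    q=nets.outline_of(p,l)
    if not q: continue
    m=q[0]["pixels"]; cv2.imwrite(f"pics/m_{l}.png",m*255)
    ys,xs=np.nonzero(m); W=ray(p,np.c_[xs,ys],z)[:,:2].astype(np.float32)
    rc=cv2.minAreaRect(W); print(l,q[0]["confidence"],rc); print(cv2.boxPoints(rc).round(0).tolist())
# manual hypothesis for the rack from picture corners
cor=[(209,131),(438.5,150),(435,208),(204,189)]
print(ray(p,cor,20).round(1))
g=cv2.resize(p["frame"][110:230,190:450],None,fx=3,fy=3,interpolation=cv2.INTER_CUBIC)
cv2.imwrite("pics/rackzoom.png",g)
E
```

```text
red [  2. 193. 118.]
   (158.63636779785156, 314.3636474609375) 16.141271591186523 r mm 19.272335906001015 [[447.8 189.4 108. ]]
green [ 64. 135.  92.]
   (222.5, 313.5) 15.953156471252441 r mm 19.047730442925424 [[448.3 113.7 108. ]]
blue [112. 164. 107.]
   (286.375, 312.125) 16.051773071289062 r mm 19.165476571604113 [[449.5  38.  108. ]]
yellow [ 22. 172. 138.]
   (350.5, 311.0625) 16.13248634338379 r mm 19.261846506469183 [[450.3 -38.1 108. ]]
display_rack 0.79 ((642.2472534179688, -3.1012420654296875), (319.90509033203125, 87.29461669921875), 84.6389389038086)
[[584.0, -158.0], [671.0, -166.0], [701.0, 152.0], [614.0, 160.0]]
bench_rack 0.97 ((448.069580078125, 77.5535659790039), (82.98057556152344, 331.9365234375), 0.5790388584136963)
[[405.0, 243.0], [408.0, -89.0], [491.0, -88.0], [488.0, 244.0]]
[[ 697.7  151.3   20. ]
 [ 668.9 -165.    20. ]
 [ 588.1 -158.1   20. ]
 [ 616.3  156.8   20. ]][ WARN:0@1.420] global loadsave.cpp:1063 imwrite_ Unsupported depth image for selected encoder is fallbacked to CV_8U.
```

View pics/rackzoom.png

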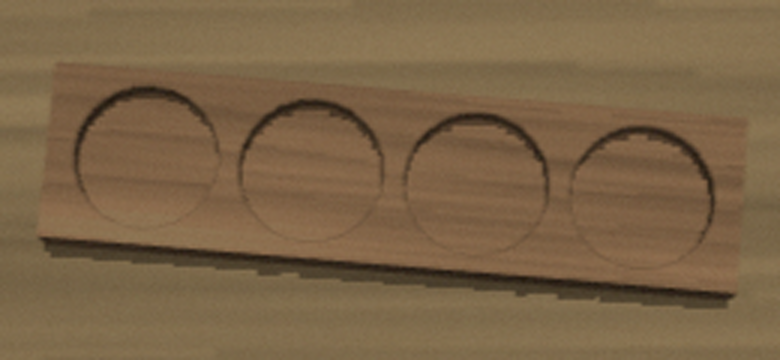

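```bash
python3 - <<'E'
from h import *
p=get_image("top")
z=np.array([(147,157),(312,170.5),(476,184),(642,197)],float)
px=(z+.5)/3-.5+[190,110]
w=ray(p,px,20); print(w.round(1), np.diff(w,axis=0).round(1))
c=w.mean(0); u=(w[0]-w[3])[:2]; u/=np.linalg.norm(u); 
W=[c[:2]+u*k for k in (114,38,-38,-114)]; print(np.round(W,1))
s=get_image("scene")
im=s["frame"].copy()
t=np.linspace(0,2*np.pi,60)
for q in W:
    for x in proj(s,np.c_[q[0]+33*np.cos(t),q[1]+33*np.sin(t),20+0*t]): cv2.circle(im,tuple(int(v) for v in x.round()),0,(0,255,0),-1)
for q in [(447.8,189.4),(448.3,113.7),(449.5,38),(450.3,-38.1)]:
    for x in proj(s,np.c_[q[0]+20*np.cos(t),q[1]+20*np.sin(t),108+0*t]): cv2.circle(im,tuple(int(v) for v in x.round()),0,(255,255,255),-1)
cv2.imwrite("pics/ov.png",cv2.resize(im[160:400,190:510],(800,600)))
E
```

```text
[[ 653.7  109.9   20. ]
 [ 646.9   34.3   20. ]
 [ 640.2  -40.6   20. ]
 [ 633.6 -116.3   20. ]] [[ -6.8 -75.5   0. ]
 [ -6.8 -74.9   0. ]
 [ -6.5 -75.7   0. ]]
[[ 653.7  110.4]
 [ 647.    34.7]
 [ 640.3  -41. ]
 [ 633.5 -116.7]]
```

View pics/ov.png

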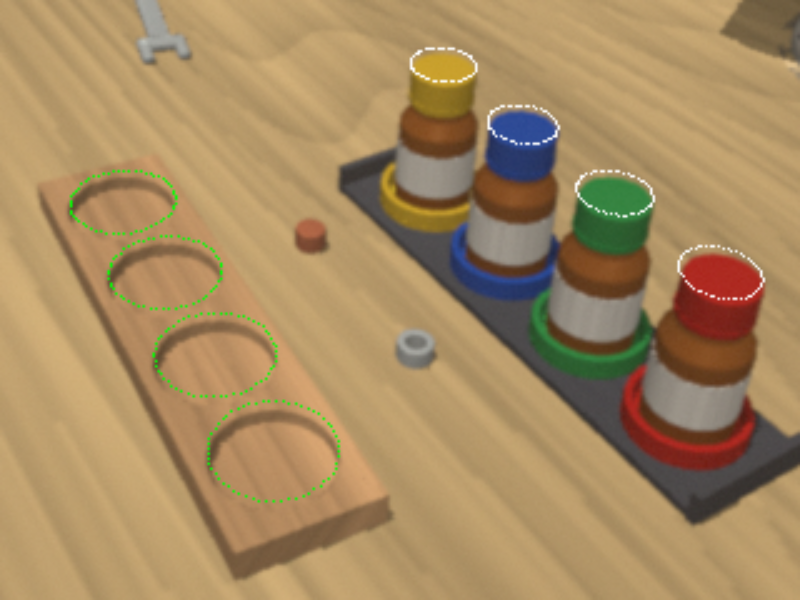

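The overlays match in both views to about 2 mm. First I'll approach above red while turning the jaws along world x.

>>> apply_moves --steps '[{"hand":1,"xyz":[1.7,2.8,0],"delta_rot":[0,0,-0.11]},{"hand":1,"xyz":[3.4,5.7,0],"delta_rot":[0,0,-0.22]},{"hand":1,"xyz":[5.1,8.6,0],"delta_rot":[0,0,-0.33]},{"hand":1,"xyz":[6.8,11.4,0],"delta_rot":[0,0,-0.44]},{"hand":1,"xyz":[8.5,14.3,0],"delta_rot":[0,0,-0.55]},{"hand":1,"xyz":[10.2,17.1,0],"delta_rot":[0,0,-0.66]},{"hand":1,"xyz":[12.0,20.0,0],"delta_rot":[0,0,-0.77]},{"hand":1,"xyz":[13.7,22.8,0],"delta_rot":[0,0,-0.88]},{"hand":1,"xyz":[15.4,25.7,0],"delta_rot":[0,0,-1.0]},{"hand":1,"xyz":[17.1,28.5,0],"delta_rot":[0,0,-1.12]},{"hand":1,"xyz":[18.8,31.4,0],"delta_rot":[0,0,-1.23]},{"hand":1,"xyz":[20.5,34.3,0],"delta_rot":[0,0,-1.339]}]'

```text
clock: 2.55
position: [431.3, -328.6, 226.8]
ee_rot: [-0.003, 1.0, -0.0, 0.0]
contact_force: [0.9, -0.2, 1.1]
gripper_width: 85.3
```

>>> apply_moves --steps '[{"hand":1,"xyz":[-0.1,4,0],"delta_rot":[0,0,0]},{"hand":1,"xyz":[-0.3,8,0],"delta_rot":[0,0,0]},{"hand":1,"xyz":[-0.4,12,0],"delta_rot":[0,0,0]},{"hand":1,"xyz":[-0.6,16,0],"delta_rot":[0,0,0]},{"hand":1,"xyz":[-0.7,20,0],"delta_rot":[0,0,0]},{"hand":1,"xyz":[-0.9,24,0],"delta_rot":[0,0,0]},{"hand":1,"xyz":[-1,28,0],"delta_rot":[0,0,0]},{"hand":1,"xyz":[-1.2,32,0],"delta_rot":[0,0,0]},{"hand":1,"xyz":[-1.4,36,0],"delta_rot":[0,0,0]},{"hand":1,"xyz":[-1.6,40,0],"delta_rot":[0,0,0]},{"hand":1,"xyz":[-1.7,44,0],"delta_rot":[0,0,0]},{"hand":1,"xyz":[-1.8,47,0],"delta_rot":[0,0,0]}]'

```text
clock: 3.55
position: [448.2, 142.9, 226.9]
ee_rot: [-0.001, 1.0, 0.0, 0.001]
contact_force: [-0.1, -0.2, 0.0]
gripper_width: 85.3
```

>>> apply_moves --steps '[{"hand":1,"xyz":[0,2.5,0],"delta_rot":[0,0,0]},{"hand":1,"xyz":[0,5,1],"delta_rot":[0,0,0]},{"hand":1,"xyz":[0,5,2.6],"delta_rot":[0,0,0]},{"hand":1,"xyz":[0,5,2.6],"delta_rot":[0,0,0]}]'

```text
clock: 3.88
position: [446.6, 190.4, 197.8]
ee_rot: [-0.001, 1.0, -0.001, -0.002]
contact_force: [-0.2, -0.7, -0.8]
gripper_width: 85.5
```

```bash
python3 - <<'E'
from h import *
s=telemetry.read_state(); print(s["clock"],s["position"].round(1),s["ee_rot"].round(4),s["joints"].round(3),s["contact_force"].round(1))
p=get_image("wrist"); cv2.imwrite("pics/w1.png",p["frame"])
E
```

```text
3.8833 [446.6 190.4 197.8] [-8.0e-04  1.0e+00 -1.4e-03 -2.5e-03] [ 0.738  0.175 -0.364 -0.002 -1.038 -0.735] [-0.2 -0.7 -0.8]
```

View pics/w1.png

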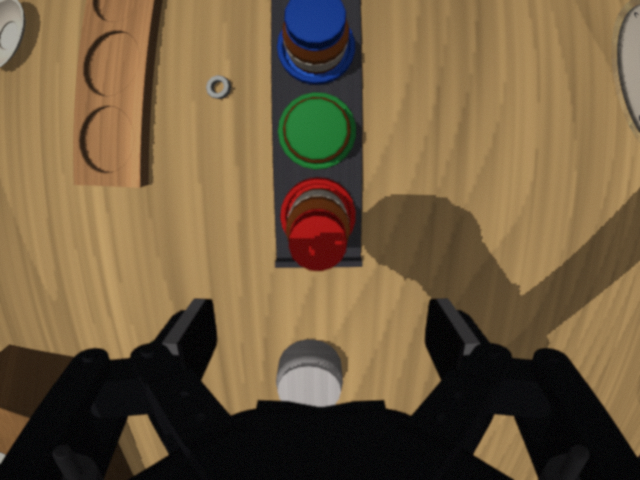

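The jaws are centred on the red cap (column ~318, with the jaws around 321). Descending and closing.

>>> apply_moves --steps '[{"hand":1,"xyz":[0,0,2],"delta_rot":[0,0,0]},{"hand":1,"xyz":[0,0,4.5],"delta_rot":[0,0,0]},{"hand":1,"xyz":[0,0,7],"delta_rot":[0,0,0]},{"hand":1,"xyz":[0,0,9.5],"delta_rot":[0,0,0]},{"hand":1,"xyz":[0,0,11.5],"delta_rot":[0,0,0]},{"hand":1,"xyz":[0,0,13],"delta_rot":[0,0,0]},{"hand":1,"xyz":[0,0,13.5],"delta_rot":[0,0,0]},{"hand":1,"xyz":[0,0,13.5],"delta_rot":[0,0,0]}]'

```text
clock: 4.6
position: [448.3, 189.2, 65.1]
ee_rot: [0.0, 1.0, -0.001, -0.001]
contact_force: [0.1, 0.1, 0.1]
gripper_width: 85.5
```

>>> apply_moves --steps '[{"hand":0.5,"xyz":[0,0,0],"delta_rot":[0,0,0]},{"hand":0.3,"xyz":[0,0,0],"delta_rot":[0,0,0]},{"hand":0.3,"xyz":[0,0,0],"delta_rot":[0,0,0]},{"hand":0.3,"xyz":[0,0,0],"delta_rot":[0,0,0]},{"hand":0.3,"xyz":[0,0,0],"delta_rot":[0,0,0]},{"hand":0.3,"xyz":[0,0,0],"delta_rot":[0,0,0]},{"hand":0.3,"xyz":[0,0,0],"delta_rot":[0,0,0]},{"hand":0.3,"xyz":[0,0,0],"delta_rot":[0,0,0]}]'

```text
clock: 5.27
position: [448.5, 190.5, 67.1]
ee_rot: [-0.0, 1.0, 0.0, 0.001]
contact_force: [-4.0, 1.0, 7.3]
gripper_width: 40.1
```

```bash
python3 - <<'E'
from h import *
s=telemetry.read_state(); print(s["clock"],s["position"].round(1),s["ee_rot"].round(4),s["contact_force"].round(1))
p=get_image("scene"); cv2.imwrite("pics/s1.png",p["frame"])
E
```

```text
5.2667 [448.5 190.5  67.1] [-2.e-04  1.e+00  5.e-04  6.e-04] [-4.   1.   7.3]
```

View pics/s1.png

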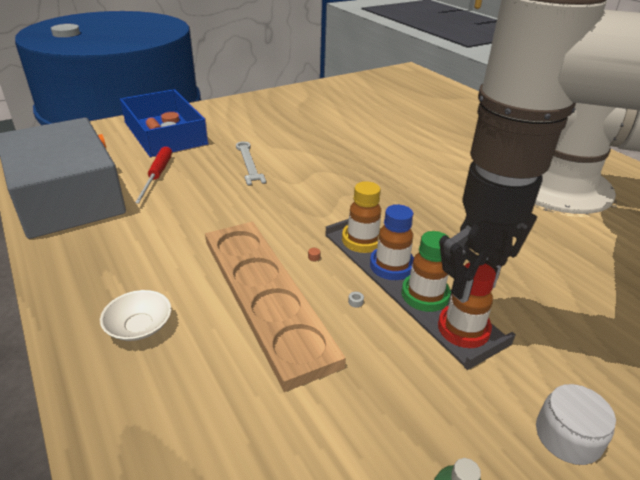

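```bash
python3 - <<'E'
from h import *
p=get_image("scene"); im=p["frame"].copy()
s=telemetry.read_state(); print(s["position"],s["gripper_width"],s["joints"],arm.nose_length,[a for a in dir(arm) if a[0]!="_"])
for z in (43,62,65,84,108): 
    x=proj(p,[[448+0,190,z]])[0]; print(z,x)
    cv2.circle(im,tuple(int(v) for v in x.round()),1,(0,255,0),-1)
cv2.imwrite("pics/s1z.png",cv2.resize(im[200:380,400:560],None,fx=3.3,fy=3.3,interpolation=cv2.INTER_CUBIC))
p=get_image("wrist"); cv2.imwrite("pics/w2.png",p["frame"])
E
```

```text
[448.47607509 190.44273158  67.08904281] 39.83491533809405 [ 7.35775303e-01  3.41010948e-01 -5.32307578e-01  1.18147920e-04
 -6.96083464e-01 -7.35415542e-01] 22.0 ['IKError', 'nose_length']
43 [467.3774533  307.14247879]
62 [470.3238569  296.36379082]
65 [470.79833277 294.62803838]
84 [473.8641675  283.41244121]
108 [477.89345987 268.67227287]
```

View pics/s1z.png

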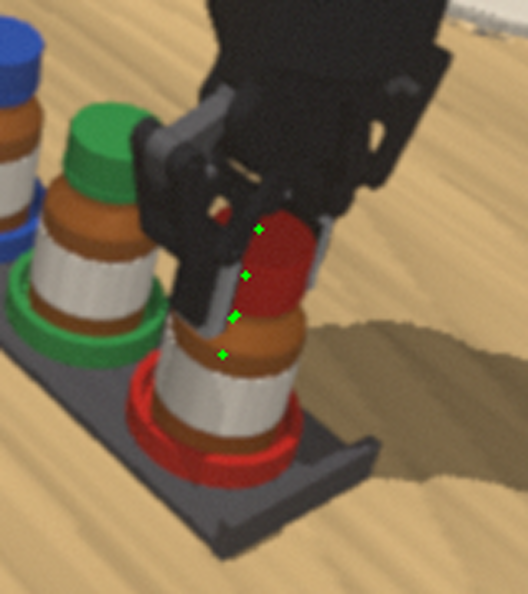

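View pics/w2.png

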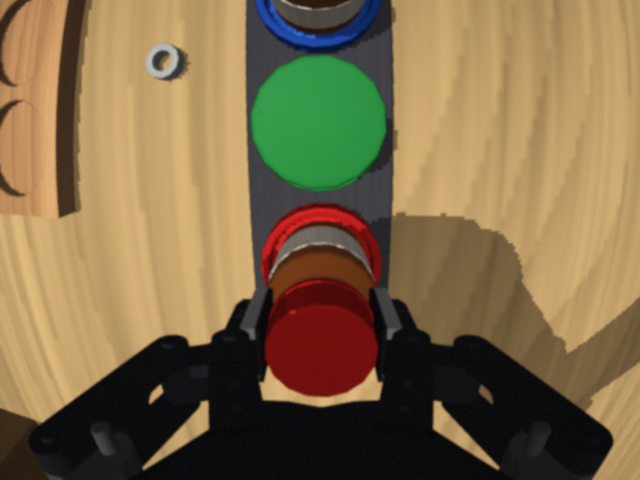

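```bash
python3 - <<'E'
from h import *
p=get_image("scene")
for z in (43,55,65,75,85):
    a=(proj(p,[[468,201,z],[468,179,z],[428,201,z]])-[400,200])*3.3; print(z,a.round(0).tolist())
# jar model at bench pose: cap & shoulder circles
im=p["frame"].copy();im=cv2.resize(im[200:380,400:560],None,fx=4,fy=4,interpolation=cv2.INTER_CUBIC)
t=np.linspace(0,2*np.pi,80)
for z,r in ((108,20),(84,20),(12,25),(50,25),(22,34)):
    for x in (proj(p,np.c_[447.8+r*np.cos(t),189.4+r*np.sin(t),z+0*t])-[400,200])*4: cv2.circle(im,tuple(int(v) for v in x.round()),1,(0,255,0),-1)
cv2.imwrite("pics/s1y.png",im[100:,:][:600])
E
```

```text
43 [[205.0, 390.0], [165.0, 354.0], [279.0, 353.0]]
55 [[211.0, 367.0], [171.0, 332.0], [286.0, 331.0]]
65 [[216.0, 348.0], [175.0, 313.0], [292.0, 312.0]]
75 [[222.0, 328.0], [180.0, 294.0], [298.0, 292.0]]
85 [[227.0, 309.0], [185.0, 274.0], [304.0, 273.0]]
```

View pics/s1y.png

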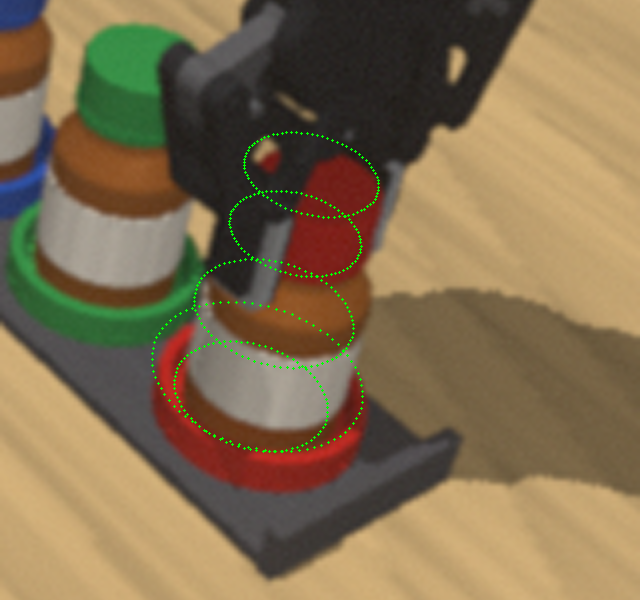

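```bash
python3 - <<'E'
from h import *
p=get_image("wrist"); print({k:p[k] for k in p if k!="frame"})
s=telemetry.read_state(); print(s["clock"],s["position"],s["contact_force"],s["wrist_torque"],s["gripper_width"])
def projf(p,X):
    c=R.from_quat(p["orientation"]).inv().apply(np.atleast_2d(X)-np.array(p["origin"]))
    rr=np.hypot(c[:,0],c[:,1]); th=np.arctan2(rr,c[:,2])
    return np.c_[c[:,0]/rr*th*p["fx"]+p["cx"],c[:,1]/rr*th*p["fy"]+p["cy"]]
t=np.linspace(0,2*np.pi,90); im=p["frame"].copy()
for q in [(447.8,189.4),(448.3,113.7)]:
  for z,r in ((108,20),(84,20),(22,34)):
    for x in projf(p,np.c_[q[0]+r*np.cos(t),q[1]+r*np.sin(t),z+0*t]): cv2.circle(im,tuple(int(v) for v in x.round()),1,(255,255,0),-1)
for z in (43,55,67,80):
  x=projf(p,[[468,201,z],[468,179,z],[428,201,z],[428,179,z]]);print(z,x.round(0).tolist())
cv2.imwrite("pics/w3.png",im)
E
```

```text
{'fx': 371.64829954431775, 'fy': 371.64829954431775, 'cx': 320.5088204398016, 'cy': 239.54860871869062, 'origin': array([449.48808955, 118.7404137 , 214.59091761]), 'orientation': array([-2.64643038e-04,  9.89886446e-01,  1.41861317e-01,  3.47612946e-04]), 'shot': 12}
5.5167 [448.51484754 190.46879443  67.09844951] [-2.70612549 -0.46139776  8.20344229] [ 0.12569458  1.1319254  -0.02818135] 39.770707550151464
43 [[284.0, 300.0], [283.0, 259.0], [363.0, 300.0], [364.0, 259.0]]
55 [[282.0, 310.0], [281.0, 268.0], [365.0, 310.0], [367.0, 268.0]]
67 [[280.0, 322.0], [278.0, 278.0], [368.0, 322.0], [371.0, 278.0]]
80 [[277.0, 337.0], [274.0, 290.0], [372.0, 337.0], [375.0, 290.0]]
```

View pics/w3.png

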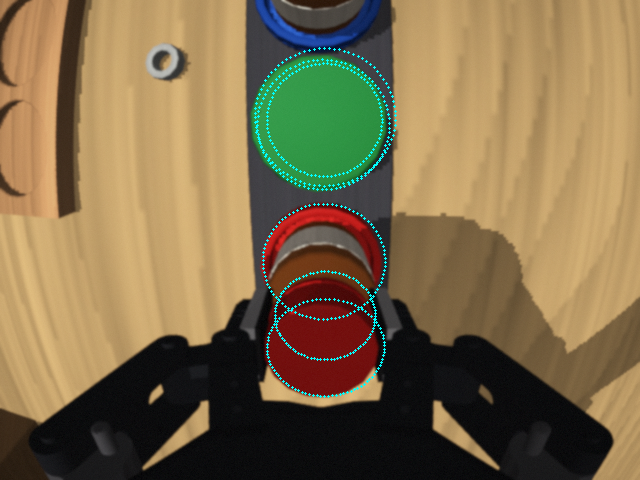

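The fingers closed on the cap: width is 40 mm and the tips sit at about z 73, higher than the nominal figure suggests. There is about 8 N upward, so the tips are probably pressing on the shoulder. I'll reopen, rise 8 mm and regrip the cap cleanly.

>>> apply_moves --steps '[{"hand":1,"xyz":[0,0,0],"delta_rot":[0,0,0]},{"hand":1,"xyz":[0,0,0],"delta_rot":[0,0,0]},{"hand":1,"xyz":[0,0,-0.4],"delta_rot":[0,0,0]},{"hand":1,"xyz":[0,0,-0.8],"delta_rot":[0,0,0]},{"hand":0.6,"xyz":[0,0,-0.8],"delta_rot":[0,0,0]},{"hand":0.5,"xyz":[0,0,-0.8],"delta_rot":[0,0,0]},{"hand":0.3,"xyz":[0,0,-0.8],"delta_rot":[0,0,0]},{"hand":0.3,"xyz":[0,0,-0.8],"delta_rot":[0,0,0]},{"hand":0.3,"xyz":[0,0,-0.8],"delta_rot":[0,0,0]},{"hand":0.3,"xyz":[0,0,-0.8],"delta_rot":[0,0,0]},{"hand":0.3,"xyz":[0,0,-0.8],"delta_rot":[0,0,0]},{"hand":0.3,"xyz":[0,0,-0.8],"delta_rot":[0,0,0]}]'

```text
clock: 6.52
position: [448.6, 190.2, 73.6]
ee_rot: [-0.0, 1.0, 0.0, 0.0]
contact_force: [0.1, 0.7, 2.0]
gripper_width: 38.7
```

```bash
python3 - <<'E'
from h import *
p=get_image("scene"); cv2.imwrite("pics/s2.png",cv2.resize(p["frame"][200:380,400:560],None,fx=3.3,fy=3.3,interpolation=2))
s=telemetry.read_state(); print(s["clock"],s["position"],s["contact_force"],s["gripper_width"])
E
```

```text
6.5667 [448.62332426 190.21471287  73.61144366] [ 0.09988647 -0.04518933  2.43551667] 38.578278954003466
```

View pics/s2.png

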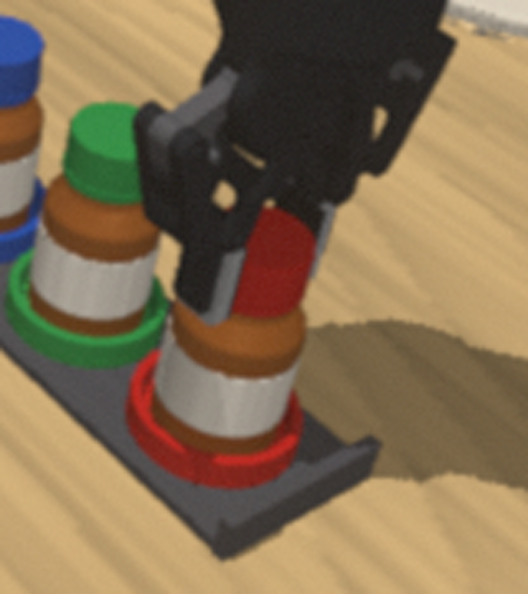

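Clean cap grip with low force. Lifting.

>>> apply_moves --steps '[{"hand":0.3,"xyz":[0,0,-0.5],"delta_rot":[0,0,0]},{"hand":0.3,"xyz":[0,0,-1.5],"delta_rot":[0,0,0]},{"hand":0.3,"xyz":[0,0,-3],"delta_rot":[0,0,0]},{"hand":0.3,"xyz":[0,0,-4.5],"delta_rot":[0,0,0]},{"hand":0.3,"xyz":[0,0,-6],"delta_rot":[0,0,0]},{"hand":0.3,"xyz":[0,0,-7.5],"delta_rot":[0,0,0]},{"hand":0.3,"xyz":[0,0,-9],"delta_rot":[0,0,0]},{"hand":0.3,"xyz":[0,0,-10.5],"delta_rot":[0,0,0]},{"hand":0.3,"xyz":[0,0,-12],"delta_rot":[0,0,0]},{"hand":0.3,"xyz":[0,0,-13],"delta_rot":[0,0,0]},{"hand":0.3,"xyz":[0,0,-13],"delta_rot":[0,0,0]}]'

```text
clock: 7.48
position: [449.0, 190.6, 205.2]
ee_rot: [-0.0, 1.0, 0.001, 0.001]
contact_force: [0.2, -0.0, -1.1]
gripper_width: 38.6
```

```bash
python3 - <<'E'
from h import *
p=get_image("scene"); cv2.imwrite("pics/s3.png",p["frame"])
s=telemetry.read_state(); print(s["clock"],s["position"],s["contact_force"],s["gripper_width"])
E
```

```text
7.5333 [448.24278839 190.17975038 203.75216902] [ 0.43797637  0.83318405 -1.80621634] 38.49635310633157
```

View pics/s3.png

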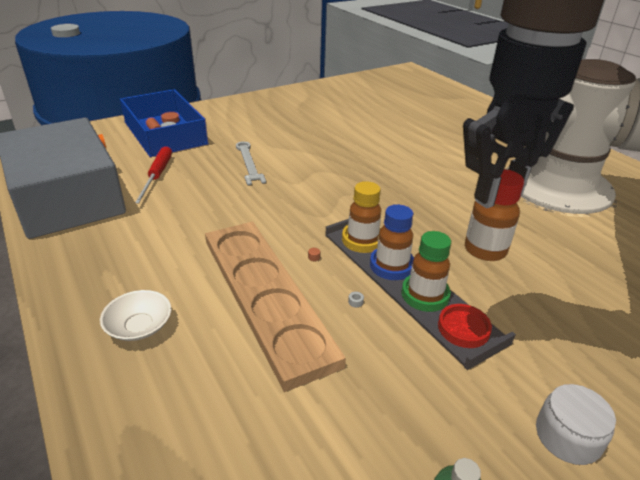

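>>> apply_moves --steps '[{"hand":0.3,"xyz":[-0.7,-1.2,0],"delta_rot":[0,0,0]},{"hand":0.3,"xyz":[-2.2,-3.7,0],"delta_rot":[0,0,0]},{"hand":0.3,"xyz":[-4,-6.6,0],"delta_rot":[0,0,0]},{"hand":0.3,"xyz":[-6,-9.9,0],"delta_rot":[0,0,0]},{"hand":0.3,"xyz":[-8,-13.2,0],"delta_rot":[0,0,0]},{"hand":0.3,"xyz":[-10,-16.5,0],"delta_rot":[0,0,0]},{"hand":0.3,"xyz":[-12,-19.9,0],"delta_rot":[0,0,0]},{"hand":0.3,"xyz":[-14,-23.2,0],"delta_rot":[0,0,0]},{"hand":0.3,"xyz":[-16,-26.5,0],"delta_rot":[0,0,0]},{"hand":0.3,"xyz":[-17.6,-29.1,0],"delta_rot":[0,0,0]},{"hand":0.3,"xyz":[-18.5,-30.7,0],"delta_rot":[0,0,0]},{"hand":0.3,"xyz":[-18.5,-30.7,0],"delta_rot":[0,0,0]}]'

```text
clock: 8.53
position: [633.7, -120.3, 200.1]
ee_rot: [0.002, 1.0, -0.0, -0.002]
contact_force: [0.7, 0.8, -2.1]
gripper_width: 38.6
```

```bash
python3 - <<'E'
from h import *
p=get_image("scene"); cv2.imwrite("pics/s4.png",p["frame"])
s=telemetry.read_state(); print(s["clock"],s["position"],s["contact_force"],s["gripper_width"])
E
```

```text
8.5833 [ 632.74781979 -118.61179237  200.33486986] [ 0.35196668  0.63530054 -2.12406966] 38.72866145433143
```

View pics/s4.png

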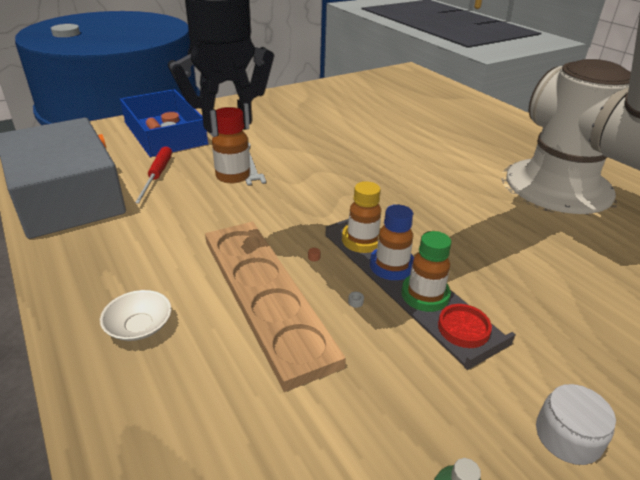

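Holding upright over the right-hand well. Descending.

>>> apply_moves --steps '[{"hand":0.3,"xyz":[0,0,1.5],"delta_rot":[0,0,0]},{"hand":0.3,"xyz":[0,0,3.5],"delta_rot":[0,0,0]},{"hand":0.3,"xyz":[0,0,5.5],"delta_rot":[0,0,0]},{"hand":0.3,"xyz":[0,0,7.5],"delta_rot":[0,0,0]},{"hand":0.3,"xyz":[0,0,9],"delta_rot":[0,0,0]},{"hand":0.3,"xyz":[0,0,10.2],"delta_rot":[0,0,0]},{"hand":0.3,"xyz":[0,0,11],"delta_rot":[0,0,0]},{"hand":0.3,"xyz":[0,0,11.6],"delta_rot":[0,0,0]},{"hand":0.3,"xyz":[0,0,12.1],"delta_rot":[0,0,0]},{"hand":0.3,"xyz":[0,0,12.5],"delta_rot":[0,0,0]},{"hand":0.3,"xyz":[0,0,12.8],"delta_rot":[0,0,0]},{"hand":0.3,"xyz":[0,0,12.8],"delta_rot":[0,0,0]}]'

```text
clock: 9.58
position: [633.2, -116.9, 75.2]
ee_rot: [0.0, 1.0, 0.0, -0.0]
contact_force: [0.1, 0.1, -2.1]
gripper_width: 38.5
```

```bash
python3 - <<'E'
from h import *
p=get_image("scene"); cv2.imwrite("pics/s5.png",cv2.resize(p["frame"][130:310,170:330],None,fx=3.3,fy=3.3,interpolation=2))
p=get_image("top"); cv2.imwrite("pics/t5.png",p["frame"])
s=telemetry.read_state(); print(s["clock"],s["position"],s["contact_force"],s["gripper_width"])
E
```

```text
9.6833 [ 633.63199178 -117.00873961   75.86229757] [ 1.1279391  -0.21044041 -2.26681256] 38.483879636346806
```

View pics/s5.png

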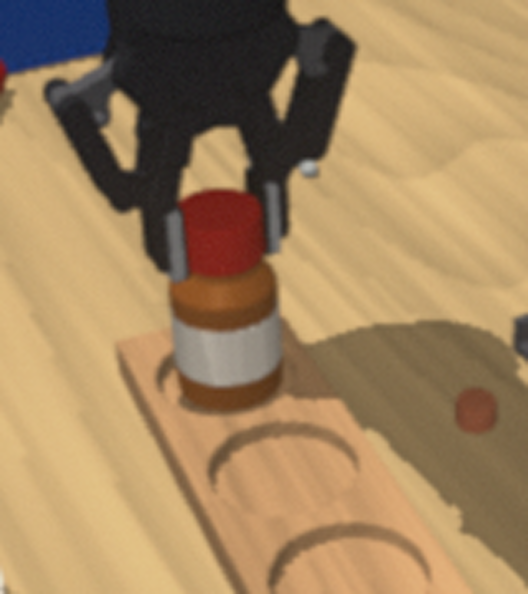

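>>> apply_moves --steps '[{"hand":0.3,"xyz":[0,0,0.1],"delta_rot":[0,0,0]},{"hand":0.3,"xyz":[0,0,0.2],"delta_rot":[0,0,0]},{"hand":0.3,"xyz":[0,0,0.3],"delta_rot":[0,0,0]},{"hand":0.3,"xyz":[0,0,0.4],"delta_rot":[0,0,0]},{"hand":0.3,"xyz":[0,0,0.4],"delta_rot":[0,0,0]},{"hand":0.3,"xyz":[0,0,0.4],"delta_rot":[0,0,0]}]'

```text
clock: 10.18
position: [633.5, -117.0, 71.7]
ee_rot: [-0.0, 1.0, -0.0, 0.0]
contact_force: [-0.4, -0.6, -0.4]
gripper_width: 38.6
```

Contact: the jar's weight has gone off the wrist. Releasing and rising.

>>> apply_moves --steps '[{"hand":0.5,"xyz":[0,0,0],"delta_rot":[0,0,0]},{"hand":0.6,"xyz":[0,0,0],"delta_rot":[0,0,0]},{"hand":0.8,"xyz":[0,0,0],"delta_rot":[0,0,0]},{"hand":1,"xyz":[0,0,0],"delta_rot":[0,0,0]},{"hand":1,"xyz":[0,0,0],"delta_rot":[0,0,0]},{"hand":1,"xyz":[0,0,-1],"delta_rot":[0,0,0]},{"hand":1,"xyz":[0,0,-3],"delta_rot":[0,0,0]},{"hand":1,"xyz":[0,0,-5.5],"delta_rot":[0,0,0]},{"hand":1,"xyz":[0,0,-8],"delta_rot":[0,0,0]},{"hand":1,"xyz":[0,0,-10.5],"delta_rot":[0,0,0]},{"hand":1,"xyz":[0,0,-13],"delta_rot":[0,0,0]},{"hand":1,"xyz":[0,0,-13],"delta_rot":[0,0,0]}]'

```text
clock: 11.18
position: [636.5, -117.5, 209.1]
ee_rot: [-0.001, 1.0, -0.001, 0.006]
contact_force: [0.4, -0.6, 0.7]
gripper_width: 85.3
```

```bash
python3 - <<'E'
from h import *
p=get_image("scene"); cv2.imwrite("pics/s6.png",p["frame"])
s=telemetry.read_state(); print(s["clock"],s["position"],s["contact_force"],s["gripper_width"])
E
```

```text
11.2333 [ 635.19791806 -117.12347534  206.09706029] [-0.17102444 -0.40308374 -0.31515622] 85.33146137581171
```

View pics/s6.png

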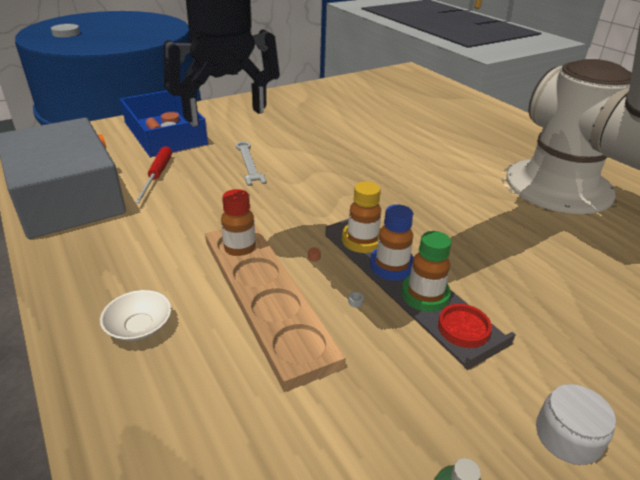

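Red stands upright in its well. Next is green.

>>> apply_moves --steps '[{"hand":1,"xyz":[2,2.5,0],"delta_rot":[0,0,0]},{"hand":1,"xyz":[4.5,5.6,0],"delta_rot":[0,0,0]},{"hand":1,"xyz":[7,8.7,0],"delta_rot":[0,0,0]},{"hand":1,"xyz":[9.5,11.8,0],"delta_rot":[0,0,0]},{"hand":1,"xyz":[12,14.9,0],"delta_rot":[0,0,0]},{"hand":1,"xyz":[14.5,18,0],"delta_rot":[0,0,0]},{"hand":1,"xyz":[16.5,20.5,0],"delta_rot":[0,0,0]},{"hand":1,"xyz":[18,22.4,0],"delta_rot":[0,0,0]},{"hand":1,"xyz":[18.5,23,0],"delta_rot":[0,0,0]},{"hand":1,"xyz":[18.5,23,0],"delta_rot":[0,0,0]},{"hand":1,"xyz":[18.5,23,0],"delta_rot":[0,0,0]}]'

```text
clock: 12.15
position: [448.4, 113.0, 201.4]
ee_rot: [-0.0, 1.0, -0.0, -0.0]
contact_force: [0.1, -0.4, 0.6]
gripper_width: 85.4
```

>>> apply_moves --steps '[{"hand":1,"xyz":[0,0,2],"delta_rot":[0,0,0]},{"hand":1,"xyz":[0,0,4.5],"delta_rot":[0,0,0]},{"hand":1,"xyz":[0,0,7],"delta_rot":[0,0,0]},{"hand":1,"xyz":[0,0,9.5],"delta_rot":[0,0,0]},{"hand":1,"xyz":[0,0,11.5],"delta_rot":[0,0,0]},{"hand":1,"xyz":[0,0,12.5],"delta_rot":[0,0,0]},{"hand":1,"xyz":[0,0,12.8],"delta_rot":[0,0,0]},{"hand":1,"xyz":[0,0,12.8],"delta_rot":[0,0,0]}]'

```text
clock: 12.82
position: [448.6, 111.9, 72.4]
ee_rot: [0.001, 1.0, -0.001, -0.001]
contact_force: [-0.0, -0.6, 0.4]
gripper_width: 85.1
```

>>> apply_moves --steps '[{"hand":0.6,"xyz":[0,0,0],"delta_rot":[0,0,0]},{"hand":0.5,"xyz":[0,0,0],"delta_rot":[0,0,0]},{"hand":0.3,"xyz":[0,0,0],"delta_rot":[0,0,0]},{"hand":0.3,"xyz":[0,0,0],"delta_rot":[0,0,0]},{"hand":0.3,"xyz":[0,0,0],"delta_rot":[0,0,0]},{"hand":0.3,"xyz":[0,0,0],"delta_rot":[0,0,0]},{"hand":0.3,"xyz":[0,0,0],"delta_rot":[0,0,0]},{"hand":0.3,"xyz":[0,0,0],"delta_rot":[0,0,0]}]'

```text
clock: 13.48
position: [449.1, 113.5, 74.5]
ee_rot: [-0.0, 1.0, 0.0, 0.001]
contact_force: [0.2, 0.3, 5.9]
gripper_width: 38.7
```

```bash
python3 - <<'E'
from h import *
p=get_image("scene"); cv2.imwrite("pics/s7.png",p["frame"])
s=telemetry.read_state(); print(s["clock"],s["position"],s["contact_force"],s["gripper_width"])
E
```

```text
13.5333 [449.15821147 113.44895146  74.47470518] [-1.03118407 -1.58018958  6.00501218] 38.30146672434831
```

View pics/s7.png

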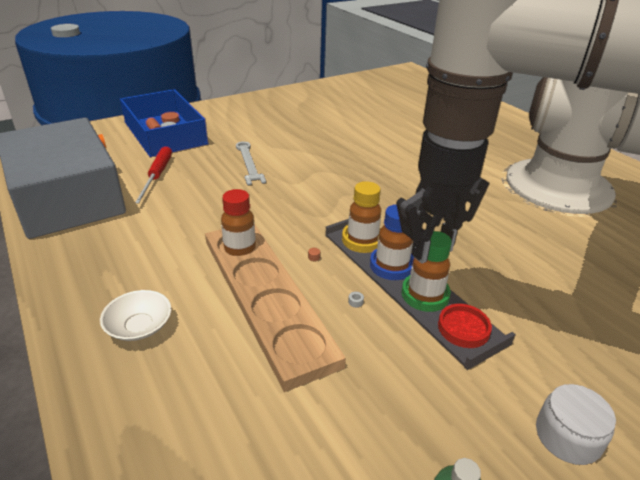

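Gripped. Lifting green, then carrying it to the second well from the right.

>>> apply_moves --steps '[{"hand":0.3,"xyz":[0,0,-0.5],"delta_rot":[0,0,0]},{"hand":0.3,"xyz":[0,0,-1.5],"delta_rot":[0,0,0]},{"hand":0.3,"xyz":[0,0,-3],"delta_rot":[0,0,0]},{"hand":0.3,"xyz":[0,0,-4.5],"delta_rot":[0,0,0]},{"hand":0.3,"xyz":[0,0,-6],"delta_rot":[0,0,0]},{"hand":0.3,"xyz":[0,0,-7.5],"delta_rot":[0,0,0]},{"hand":0.3,"xyz":[0,0,-9],"delta_rot":[0,0,0]},{"hand":0.3,"xyz":[0,0,-10.5],"delta_rot":[0,0,0]},{"hand":0.3,"xyz":[0,0,-12],"delta_rot":[0,0,0]},{"hand":0.3,"xyz":[0,0,-13],"delta_rot":[0,0,0]},{"hand":0.3,"xyz":[0,0,-13],"delta_rot":[0,0,0]}]'

```text
clock: 14.45
position: [449.0, 113.6, 205.3]
ee_rot: [-0.0, 1.0, 0.001, 0.002]
contact_force: [-0.6, 1.0, -1.4]
gripper_width: 38.4
```

>>> apply_moves --steps '[{"hand":0.3,"xyz":[-1,-0.8,0],"delta_rot":[0,0,0]},{"hand":0.3,"xyz":[-3,-2.4,0],"delta_rot":[0,0,0]},{"hand":0.3,"xyz":[-5,-4,0],"delta_rot":[0,0,0]},{"hand":0.3,"xyz":[-7,-5.6,0],"delta_rot":[0,0,0]},{"hand":0.3,"xyz":[-9,-7.2,0],"delta_rot":[0,0,0]},{"hand":0.3,"xyz":[-11,-8.8,0],"delta_rot":[0,0,0]},{"hand":0.3,"xyz":[-13,-10.4,0],"delta_rot":[0,0,0]},{"hand":0.3,"xyz":[-15,-12,0],"delta_rot":[0,0,0]},{"hand":0.3,"xyz":[-17,-13.6,0],"delta_rot":[0,0,0]},{"hand":0.3,"xyz":[-18.6,-14.9,0],"delta_rot":[0,0,0]},{"hand":0.3,"xyz":[-19.2,-15.4,0],"delta_rot":[0,0,0]},{"hand":0.3,"xyz":[-19.2,-15.4,0],"delta_rot":[0,0,0]}]'

```text
clock: 15.45
position: [640.4, -41.9, 201.1]
ee_rot: [0.001, 1.0, -0.0, -0.002]
contact_force: [0.9, 0.3, -1.8]
gripper_width: 38.6
```

>>> apply_moves --steps '[{"hand":0.3,"xyz":[0,0,1.5],"delta_rot":[0,0,0]},{"hand":0.3,"xyz":[0,0,3.5],"delta_rot":[0,0,0]},{"hand":0.3,"xyz":[0,0,5.5],"delta_rot":[0,0,0]},{"hand":0.3,"xyz":[0,0,7.5],"delta_rot":[0,0,0]},{"hand":0.3,"xyz":[0,0,9],"delta_rot":[0,0,0]},{"hand":0.3,"xyz":[0,0,10.2],"delta_rot":[0,0,0]},{"hand":0.3,"xyz":[0,0,10.8],"delta_rot":[0,0,0]},{"hand":0.3,"xyz":[0,0,10.8],"delta_rot":[0,0,0]}]'

```text
clock: 16.12
position: [638.9, -40.5, 93.9]
ee_rot: [-0.0, 1.0, -0.0, -0.002]
contact_force: [0.3, 0.3, -0.8]
gripper_width: 38.3
```

```bash
python3 - <<'E'
from h import *
p=get_image("scene"); cv2.imwrite("pics/s8.png",p["frame"])
s=telemetry.read_state(); print(s["clock"],s["position"],s["contact_force"],s["gripper_width"])
E
```

```text
16.1667 [639.90597257 -40.55507177  95.20296799] [ 0.4380686   0.3653942  -1.42020875] 38.45042640139944
```

View pics/s8.png

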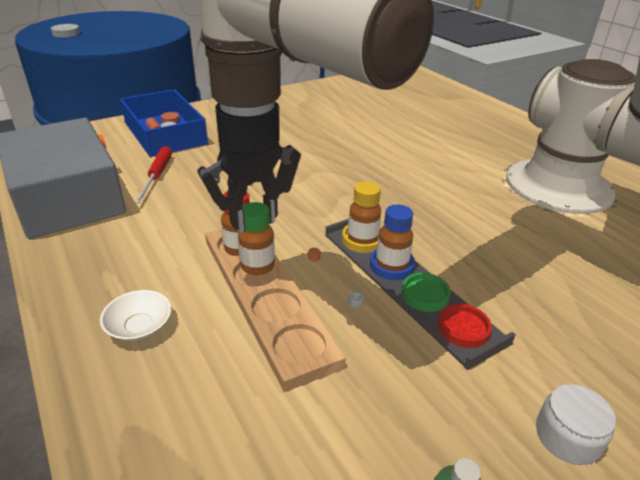

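>>> apply_moves --steps '[{"hand":0.3,"xyz":[0,0,0.8],"delta_rot":[0,0,0]},{"hand":0.3,"xyz":[0,0,1.4],"delta_rot":[0,0,0]},{"hand":0.3,"xyz":[0,0,1.8],"delta_rot":[0,0,0]},{"hand":0.3,"xyz":[0,0,2.0],"delta_rot":[0,0,0]},{"hand":0.3,"xyz":[0,0,2.1],"delta_rot":[0,0,0]},{"hand":0.3,"xyz":[0,0,2.2],"delta_rot":[0,0,0]},{"hand":0.3,"xyz":[0,0,2.3],"delta_rot":[0,0,0]},{"hand":0.3,"xyz":[0,0,2.4],"delta_rot":[0,0,0]},{"hand":0.3,"xyz":[0,0,2.4],"delta_rot":[0,0,0]},{"hand":0.3,"xyz":[0,0,2.4],"delta_rot":[0,0,0]}]'

```text
clock: 17.0
position: [640.7, -41.0, 72.5]
ee_rot: [-0.0, 1.0, -0.0, 0.001]
contact_force: [-1.6, 0.6, 3.6]
gripper_width: 38.6
```

Contact (3.6 N up). Releasing and rising.

>>> apply_moves --steps '[{"hand":0.5,"xyz":[0,0,0],"delta_rot":[0,0,0]},{"hand":0.6,"xyz":[0,0,0],"delta_rot":[0,0,0]},{"hand":0.8,"xyz":[0,0,0],"delta_rot":[0,0,0]},{"hand":1,"xyz":[0,0,0],"delta_rot":[0,0,0]},{"hand":1,"xyz":[0,0,0],"delta_rot":[0,0,0]},{"hand":1,"xyz":[0,0,-1],"delta_rot":[0,0,0]},{"hand":1,"xyz":[0,0,-3],"delta_rot":[0,0,0]},{"hand":1,"xyz":[0,0,-5.5],"delta_rot":[0,0,0]},{"hand":1,"xyz":[0,0,-8],"delta_rot":[0,0,0]},{"hand":1,"xyz":[0,0,-10.5],"delta_rot":[0,0,0]},{"hand":1,"xyz":[0,0,-13],"delta_rot":[0,0,0]},{"hand":1,"xyz":[0,0,-13],"delta_rot":[0,0,0]}]'

```text
clock: 18.0
position: [643.6, -41.1, 208.9]
ee_rot: [-0.001, 1.0, -0.0, 0.006]
contact_force: [0.4, 0.0, 1.9]
gripper_width: 85.2
```

```bash
python3 - <<'E'
from h import *
p=get_image("scene"); cv2.imwrite("pics/s9.png",p["frame"])
s=telemetry.read_state(); print(s["clock"],s["position"],s["contact_force"],s["gripper_width"])
E
```

```text
18.05 [642.23671466 -40.86691277 206.00581664] [-0.72432127  0.0346982  -0.3477213 ] 85.18887835070242
```

View pics/s9.png

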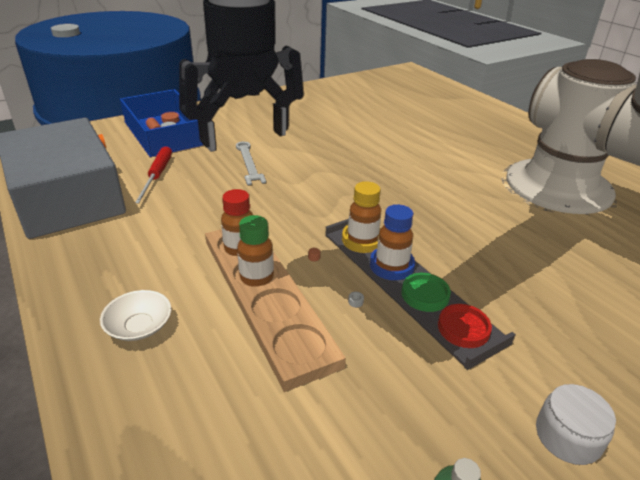

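Green is placed. Next is blue.

>>> apply_moves --steps '[{"hand":1,"xyz":[2,0.8,0],"delta_rot":[0,0,0]},{"hand":1,"xyz":[5,2.1,0],"delta_rot":[0,0,0]},{"hand":1,"xyz":[8,3.3,0],"delta_rot":[0,0,0]},{"hand":1,"xyz":[11,4.5,0],"delta_rot":[0,0,0]},{"hand":1,"xyz":[14,5.8,0],"delta_rot":[0,0,0]},{"hand":1,"xyz":[17,7,0],"delta_rot":[0,0,0]},{"hand":1,"xyz":[18.6,7.7,0],"delta_rot":[0,0,0]},{"hand":1,"xyz":[19.1,7.9,0],"delta_rot":[0,0,0]},{"hand":1,"xyz":[19.1,7.9,0],"delta_rot":[0,0,0]},{"hand":1,"xyz":[19.1,7.9,0],"delta_rot":[0,0,0]}]'

```text
clock: 18.88
position: [449.9, 38.1, 201.5]
ee_rot: [-0.0, 1.0, -0.0, 0.0]
contact_force: [0.3, -0.0, 0.0]
gripper_width: 85.6
```

>>> apply_moves --steps '[{"hand":1,"xyz":[0,0,2],"delta_rot":[0,0,0]},{"hand":1,"xyz":[0,0,4.5],"delta_rot":[0,0,0]},{"hand":1,"xyz":[0,0,7],"delta_rot":[0,0,0]},{"hand":1,"xyz":[0,0,9.5],"delta_rot":[0,0,0]},{"hand":1,"xyz":[0,0,11.5],"delta_rot":[0,0,0]},{"hand":1,"xyz":[0,0,12.4],"delta_rot":[0,0,0]},{"hand":1,"xyz":[0,0,12.7],"delta_rot":[0,0,0]},{"hand":1,"xyz":[0,0,12.7],"delta_rot":[0,0,0]}]'

```text
clock: 19.55
position: [450.0, 37.8, 73.9]
ee_rot: [0.0, 1.0, -0.0, -0.001]
contact_force: [0.1, -0.0, 0.2]
gripper_width: 85.5
```

>>> apply_moves --steps '[{"hand":0.6,"xyz":[0,0,0],"delta_rot":[0,0,0]},{"hand":0.5,"xyz":[0,0,0],"delta_rot":[0,0,0]},{"hand":0.3,"xyz":[0,0,0],"delta_rot":[0,0,0]},{"hand":0.3,"xyz":[0,0,0],"delta_rot":[0,0,0]},{"hand":0.3,"xyz":[0,0,0],"delta_rot":[0,0,0]},{"hand":0.3,"xyz":[0,0,0],"delta_rot":[0,0,0]},{"hand":0.3,"xyz":[0,0,0],"delta_rot":[0,0,0]},{"hand":0.3,"xyz":[0,0,0],"delta_rot":[0,0,0]}]'

```text
clock: 20.22
position: [450.3, 38.4, 75.6]
ee_rot: [-0.0, 1.0, 0.0, 0.001]
contact_force: [-0.3, 0.4, 6.1]
gripper_width: 38.4
```

```bash
python3 - <<'E'
from h import *
p=get_image("scene"); cv2.imwrite("pics/s10.png",p["frame"])
s=telemetry.read_state(); print(s["clock"],s["position"],s["contact_force"],s["gripper_width"])
E
```

```text
20.2667 [450.26863701  38.40014615  75.59337263] [-0.66575499 -0.17711453  6.57061332] 38.45929496858439
```

View pics/s10.png

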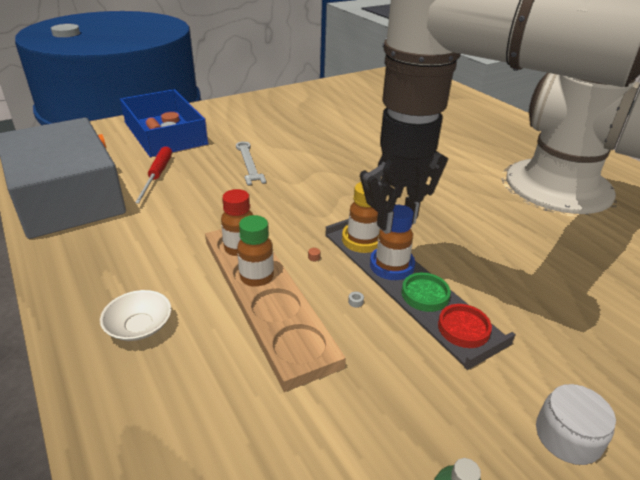

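>>> apply_moves --steps '[{"hand":0.3,"xyz":[0,0,-0.5],"delta_rot":[0,0,0]},{"hand":0.3,"xyz":[0,0,-1.5],"delta_rot":[0,0,0]},{"hand":0.3,"xyz":[0,0,-3],"delta_rot":[0,0,0]},{"hand":0.3,"xyz":[0,0,-4.5],"delta_rot":[0,0,0]},{"hand":0.3,"xyz":[0,0,-6],"delta_rot":[0,0,0]},{"hand":0.3,"xyz":[0,0,-7.5],"delta_rot":[0,0,0]},{"hand":0.3,"xyz":[0,0,-9],"delta_rot":[0,0,0]},{"hand":0.3,"xyz":[0,0,-10.5],"delta_rot":[0,0,0]},{"hand":0.3,"xyz":[0,0,-12],"delta_rot":[0,0,0]},{"hand":0.3,"xyz":[0,0,-13],"delta_rot":[0,0,0]},{"hand":0.3,"xyz":[0,0,-13],"delta_rot":[0,0,0]}]'

```text
clock: 21.18
position: [450.0, 38.4, 206.3]
ee_rot: [-0.0, 1.0, 0.001, 0.002]
contact_force: [0.8, -1.0, -2.9]
gripper_width: 38.6
```

>>> apply_moves --steps '[{"hand":0.3,"xyz":[-1,0,0],"delta_rot":[0,0,0]},{"hand":0.3,"xyz":[-3,0,0],"delta_rot":[0,0,0]},{"hand":0.3,"xyz":[-5,-0.1,0],"delta_rot":[0,0,0]},{"hand":0.3,"xyz":[-7,-0.1,0],"delta_rot":[0,0,0]},{"hand":0.3,"xyz":[-9,-0.2,0],"delta_rot":[0,0,0]},{"hand":0.3,"xyz":[-11,-0.2,0],"delta_rot":[0,0,0]},{"hand":0.3,"xyz":[-13,-0.3,0],"delta_rot":[0,0,0]},{"hand":0.3,"xyz":[-15,-0.3,0],"delta_rot":[0,0,0]},{"hand":0.3,"xyz":[-17.2,-0.3,0],"delta_rot":[0,0,0]},{"hand":0.3,"xyz":[-19,-0.4,0],"delta_rot":[0,0,0]},{"hand":0.3,"xyz":[-19.8,-0.4,0],"delta_rot":[0,0,0]},{"hand":0.3,"xyz":[-19.8,-0.4,0],"delta_rot":[0,0,0]}]'

```text
clock: 22.18
position: [648.2, 33.8, 201.6]
ee_rot: [0.0, 1.0, -0.0, -0.002]
contact_force: [0.9, 0.4, -1.3]
gripper_width: 38.5
```

>>> apply_moves --steps '[{"hand":0.3,"xyz":[0,0,1.5],"delta_rot":[0,0,0]},{"hand":0.3,"xyz":[0,0,3.5],"delta_rot":[0,0,0]},{"hand":0.3,"xyz":[0,0,5.5],"delta_rot":[0,0,0]},{"hand":0.3,"xyz":[0,0,7.5],"delta_rot":[0,0,0]},{"hand":0.3,"xyz":[0,0,9],"delta_rot":[0,0,0]},{"hand":0.3,"xyz":[0,0,10.2],"delta_rot":[0,0,0]},{"hand":0.3,"xyz":[0,0,10.9],"delta_rot":[0,0,0]},{"hand":0.3,"xyz":[0,0,10.9],"delta_rot":[0,0,0]}]'

```text
clock: 22.85
position: [645.8, 33.8, 93.5]
ee_rot: [0.0, 1.0, -0.0, -0.002]
contact_force: [0.0, 0.0, -2.3]
gripper_width: 38.3
```

```bash
python3 - <<'E'
from h import *
p=get_image("scene"); cv2.imwrite("pics/s11.png",p["frame"])
s=telemetry.read_state(); print(s["clock"],s["position"],s["contact_force"],s["gripper_width"])
E
```

```text
22.9 [646.8251049   33.97124358  94.92557131] [ 0.53242951 -0.90422559 -1.59734553] 38.532529002942965
```

View pics/s11.png

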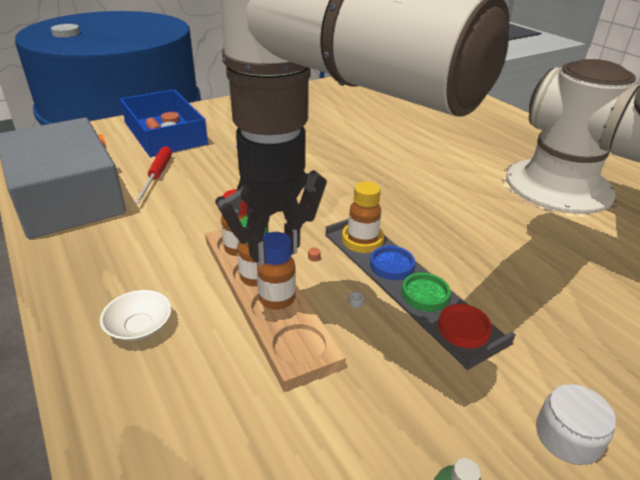

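>>> apply_moves --steps '[{"hand":0.3,"xyz":[0,0,0.8],"delta_rot":[0,0,0]},{"hand":0.3,"xyz":[0,0,1.3],"delta_rot":[0,0,0]},{"hand":0.3,"xyz":[0,0,1.7],"delta_rot":[0,0,0]},{"hand":0.3,"xyz":[0,0,1.9],"delta_rot":[0,0,0]},{"hand":0.3,"xyz":[0,0,2.0],"delta_rot":[0,0,0]},{"hand":0.3,"xyz":[0,0,2.1],"delta_rot":[0,0,0]},{"hand":0.3,"xyz":[0,0,2.2],"delta_rot":[0,0,0]},{"hand":0.3,"xyz":[0,0,2.3],"delta_rot":[0,0,0]},{"hand":0.3,"xyz":[0,0,2.3],"delta_rot":[0,0,0]},{"hand":0.3,"xyz":[0,0,2.3],"delta_rot":[0,0,0]}]'

```text
clock: 23.73
position: [647.6, 34.0, 73.7]
ee_rot: [-0.0, 1.0, -0.0, 0.001]
contact_force: [-2.1, 0.7, 5.3]
gripper_width: 38.4
```

>>> apply_moves --steps '[{"hand":0.5,"xyz":[0,0,0],"delta_rot":[0,0,0]},{"hand":0.6,"xyz":[0,0,0],"delta_rot":[0,0,0]},{"hand":0.8,"xyz":[0,0,0],"delta_rot":[0,0,0]},{"hand":1,"xyz":[0,0,0],"delta_rot":[0,0,0]},{"hand":1,"xyz":[0,0,0],"delta_rot":[0,0,0]},{"hand":1,"xyz":[0,0,-1],"delta_rot":[0,0,0]},{"hand":1,"xyz":[0,0,-3],"delta_rot":[0,0,0]},{"hand":1,"xyz":[0,0,-5.5],"delta_rot":[0,0,0]},{"hand":1,"xyz":[0,0,-8],"delta_rot":[0,0,0]},{"hand":1,"xyz":[0,0,-10.5],"delta_rot":[0,0,0]},{"hand":1,"xyz":[0,0,-13],"delta_rot":[0,0,0]},{"hand":1,"xyz":[0,0,-13],"delta_rot":[0,0,0]}]'

```text
clock: 24.73
position: [650.6, 34.3, 210.0]
ee_rot: [-0.001, 1.0, 0.001, 0.006]
contact_force: [1.0, 0.7, 1.5]
gripper_width: 85.3
```

```bash
python3 - <<'E'
from h import *
p=get_image("scene"); cv2.imwrite("pics/s12.png",p["frame"])
s=telemetry.read_state(); print(s["clock"],s["position"],s["contact_force"],s["gripper_width"])
E
```

```text
24.7833 [649.20320825  34.35426504 207.0411637 ] [-0.16946369  0.7689273  -0.0803577 ] 85.27138051283978
```

View pics/s12.png

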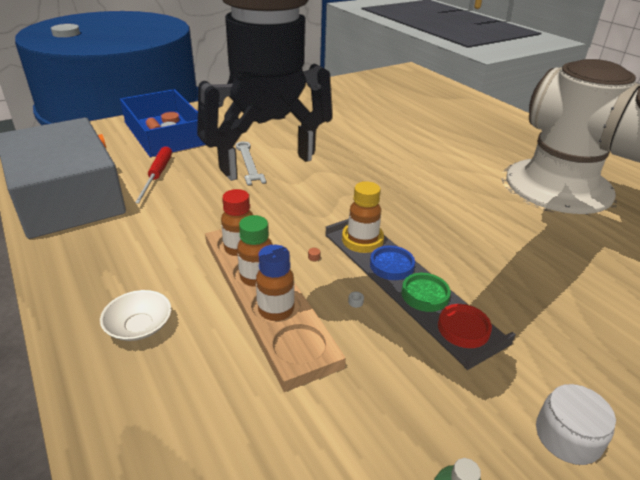

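Blue is placed. Next is yellow.

>>> apply_moves --steps '[{"hand":1,"xyz":[2,-0.7,0],"delta_rot":[0,0,0]},{"hand":1,"xyz":[5,-1.8,0],"delta_rot":[0,0,0]},{"hand":1,"xyz":[8,-2.9,0],"delta_rot":[0,0,0]},{"hand":1,"xyz":[11,-4,0],"delta_rot":[0,0,0]},{"hand":1,"xyz":[14,-5.1,0],"delta_rot":[0,0,0]},{"hand":1,"xyz":[17,-6.2,0],"delta_rot":[0,0,0]},{"hand":1,"xyz":[19.1,-7,0],"delta_rot":[0,0,0]},{"hand":1,"xyz":[19.7,-7.2,0],"delta_rot":[0,0,0]},{"hand":1,"xyz":[19.7,-7.2,0],"delta_rot":[0,0,0]},{"hand":1,"xyz":[19.7,-7.2,0],"delta_rot":[0,0,0]}]'

```text
clock: 25.62
position: [451.0, -37.8, 202.7]
ee_rot: [-0.0, 1.0, 0.0, 0.001]
contact_force: [0.8, -1.2, -0.2]
gripper_width: 85.5
```

>>> apply_moves --steps '[{"hand":1,"xyz":[0,0,2],"delta_rot":[0,0,0]},{"hand":1,"xyz":[0,0,4.5],"delta_rot":[0,0,0]},{"hand":1,"xyz":[0,0,7],"delta_rot":[0,0,0]},{"hand":1,"xyz":[0,0,9.5],"delta_rot":[0,0,0]},{"hand":1,"xyz":[0,0,11.5],"delta_rot":[0,0,0]},{"hand":1,"xyz":[0,0,12.5],"delta_rot":[0,0,0]},{"hand":1,"xyz":[0,0,12.8],"delta_rot":[0,0,0]},{"hand":1,"xyz":[0,0,12.8],"delta_rot":[0,0,0]}]'

```text
clock: 26.28
position: [451.0, -37.7, 73.3]
ee_rot: [-0.0, 1.0, -0.0, -0.001]
contact_force: [0.3, 0.4, 0.1]
gripper_width: 85.2
```

>>> apply_moves --steps '[{"hand":0.6,"xyz":[0,0,0],"delta_rot":[0,0,0]},{"hand":0.5,"xyz":[0,0,0],"delta_rot":[0,0,0]},{"hand":0.3,"xyz":[0,0,0],"delta_rot":[0,0,0]},{"hand":0.3,"xyz":[0,0,0],"delta_rot":[0,0,0]},{"hand":0.3,"xyz":[0,0,0],"delta_rot":[0,0,0]},{"hand":0.3,"xyz":[0,0,0],"delta_rot":[0,0,0]},{"hand":0.3,"xyz":[0,0,0],"delta_rot":[0,0,0]},{"hand":0.3,"xyz":[0,0,0],"delta_rot":[0,0,0]}]'

```text
clock: 26.95
position: [451.3, -37.8, 75.5]
ee_rot: [-0.0, 1.0, 0.0, 0.001]
contact_force: [-0.2, 1.2, 6.4]
gripper_width: 38.7
```

```bash
python3 - <<'E'
from h import *
p=get_image("scene"); cv2.imwrite("pics/s13.png",p["frame"])
s=telemetry.read_state(); print(s["clock"],s["position"],s["contact_force"],s["gripper_width"])
E
```

```text
27.0 [451.31871824 -37.79953625  75.44684743] [-0.48337682  0.56256444  6.68026448] 38.49937111328958
```

View pics/s13.png

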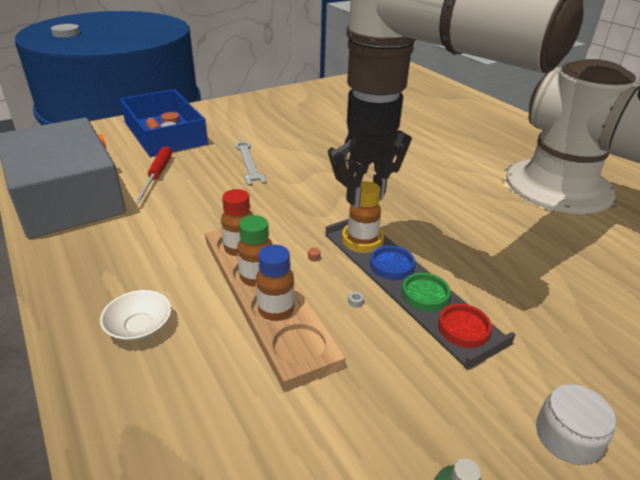

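>>> apply_moves --steps '[{"hand":0.3,"xyz":[0,0,-0.5],"delta_rot":[0,0,0]},{"hand":0.3,"xyz":[0,0,-1.5],"delta_rot":[0,0,0]},{"hand":0.3,"xyz":[0,0,-3],"delta_rot":[0,0,0]},{"hand":0.3,"xyz":[0,0,-4.5],"delta_rot":[0,0,0]},{"hand":0.3,"xyz":[0,0,-6],"delta_rot":[0,0,0]},{"hand":0.3,"xyz":[0,0,-7.5],"delta_rot":[0,0,0]},{"hand":0.3,"xyz":[0,0,-9],"delta_rot":[0,0,0]},{"hand":0.3,"xyz":[0,0,-10.5],"delta_rot":[0,0,0]},{"hand":0.3,"xyz":[0,0,-12],"delta_rot":[0,0,0]},{"hand":0.3,"xyz":[0,0,-13],"delta_rot":[0,0,0]},{"hand":0.3,"xyz":[0,0,-13],"delta_rot":[0,0,0]}]'

```text
clock: 27.92
position: [451.0, -37.8, 206.3]
ee_rot: [-0.0, 1.0, 0.0, 0.002]
contact_force: [0.7, -0.0, -1.4]
gripper_width: 38.5
```

>>> apply_moves --steps '[{"hand":0.3,"xyz":[-1,0.7,0],"delta_rot":[0,0,0]},{"hand":0.3,"xyz":[-3,2.2,0],"delta_rot":[0,0,0]},{"hand":0.3,"xyz":[-5,3.6,0],"delta_rot":[0,0,0]},{"hand":0.3,"xyz":[-7,5.1,0],"delta_rot":[0,0,0]},{"hand":0.3,"xyz":[-9,6.6,0],"delta_rot":[0,0,0]},{"hand":0.3,"xyz":[-11,8,0],"delta_rot":[0,0,0]},{"hand":0.3,"xyz":[-13.2,9.6,0],"delta_rot":[0,0,0]},{"hand":0.3,"xyz":[-15.4,11.2,0],"delta_rot":[0,0,0]},{"hand":0.3,"xyz":[-17.6,12.8,0],"delta_rot":[0,0,0]},{"hand":0.3,"xyz":[-19.4,14.2,0],"delta_rot":[0,0,0]},{"hand":0.3,"xyz":[-20.3,14.8,0],"delta_rot":[0,0,0]},{"hand":0.3,"xyz":[-20.3,14.8,0],"delta_rot":[0,0,0]}]'

```text
clock: 28.92
position: [654.6, 111.9, 200.9]
ee_rot: [-0.001, 1.0, -0.0, -0.002]
contact_force: [1.1, 1.0, -2.4]
gripper_width: 38.3
```

>>> apply_moves --steps '[{"hand":0.3,"xyz":[0,0,1.5],"delta_rot":[0,0,0]},{"hand":0.3,"xyz":[0,0,3.5],"delta_rot":[0,0,0]},{"hand":0.3,"xyz":[0,0,5.5],"delta_rot":[0,0,0]},{"hand":0.3,"xyz":[0,0,7.5],"delta_rot":[0,0,0]},{"hand":0.3,"xyz":[0,0,9],"delta_rot":[0,0,0]},{"hand":0.3,"xyz":[0,0,10.2],"delta_rot":[0,0,0]},{"hand":0.3,"xyz":[0,0,10.9],"delta_rot":[0,0,0]},{"hand":0.3,"xyz":[0,0,10.9],"delta_rot":[0,0,0]}]'

```text
clock: 29.58
position: [652.0, 109.6, 93.0]
ee_rot: [0.0, 1.0, -0.001, -0.002]
contact_force: [-0.6, -0.3, -0.7]
gripper_width: 38.4
```

```bash
python3 - <<'E'
from h import *
p=get_image("scene"); cv2.imwrite("pics/s14.png",p["frame"])
s=telemetry.read_state(); print(s["clock"],s["position"],s["contact_force"],s["gripper_width"])
E
```

```text
29.6333 [652.89995885 109.82899032  94.52307585] [-0.41803811 -0.64948564 -1.00243429] 38.4523907852337
```

View pics/s14.png

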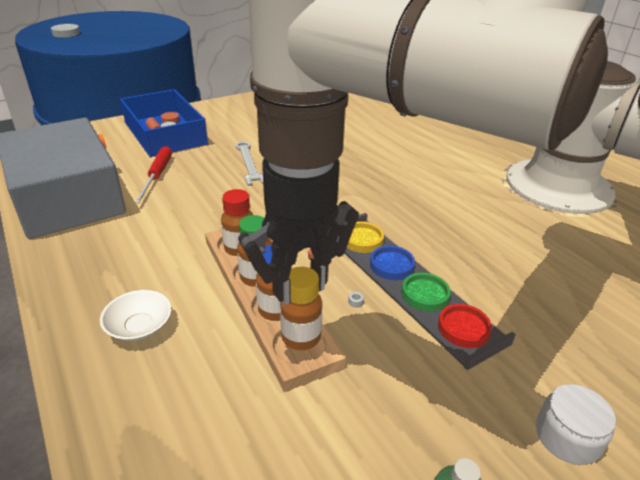

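>>> apply_moves --steps '[{"hand":0.3,"xyz":[0,0,0.8],"delta_rot":[0,0,0]},{"hand":0.3,"xyz":[0,0,1.3],"delta_rot":[0,0,0]},{"hand":0.3,"xyz":[0,0,1.7],"delta_rot":[0,0,0]},{"hand":0.3,"xyz":[0,0,1.9],"delta_rot":[0,0,0]},{"hand":0.3,"xyz":[0,0,2.0],"delta_rot":[0,0,0]},{"hand":0.3,"xyz":[0,0,2.1],"delta_rot":[0,0,0]},{"hand":0.3,"xyz":[0,0,2.2],"delta_rot":[0,0,0]},{"hand":0.3,"xyz":[0,0,2.3],"delta_rot":[0,0,0]},{"hand":0.3,"xyz":[0,0,2.3],"delta_rot":[0,0,0]},{"hand":0.3,"xyz":[0,0,2.3],"delta_rot":[0,0,0]}]'

```text
clock: 30.47
position: [653.6, 110.1, 73.5]
ee_rot: [-0.0, 1.0, 0.0, 0.0]
contact_force: [-1.5, 0.5, 3.8]
gripper_width: 38.3
```

>>> apply_moves --steps '[{"hand":0.5,"xyz":[0,0,0],"delta_rot":[0,0,0]},{"hand":0.6,"xyz":[0,0,0],"delta_rot":[0,0,0]},{"hand":0.8,"xyz":[0,0,0],"delta_rot":[0,0,0]},{"hand":1,"xyz":[0,0,0],"delta_rot":[0,0,0]},{"hand":1,"xyz":[0,0,0],"delta_rot":[0,0,0]},{"hand":1,"xyz":[0,0,-1],"delta_rot":[0,0,0]},{"hand":1,"xyz":[0,0,-3],"delta_rot":[0,0,0]},{"hand":1,"xyz":[0,0,-5.5],"delta_rot":[0,0,0]},{"hand":1,"xyz":[0,0,-8],"delta_rot":[0,0,0]},{"hand":1,"xyz":[0,0,-10.5],"delta_rot":[0,0,0]},{"hand":1,"xyz":[0,0,-13],"delta_rot":[0,0,0]},{"hand":1,"xyz":[0,0,-13],"delta_rot":[0,0,0]}]'

```text
clock: 31.47
position: [656.5, 110.6, 210.2]
ee_rot: [-0.001, 1.0, 0.001, 0.006]
contact_force: [-0.3, 0.1, 0.9]
gripper_width: 85.5
```

>>> apply_moves --steps '[{"hand":1,"xyz":[3,0,0],"delta_rot":[0,0,0]},{"hand":1,"xyz":[6,0,0],"delta_rot":[0,0,0]},{"hand":1,"xyz":[9,0,0],"delta_rot":[0,0,0]},{"hand":1,"xyz":[12,0,0],"delta_rot":[0,0,0]},{"hand":1,"xyz":[15,0,0],"delta_rot":[0,0,0]},{"hand":1,"xyz":[18,0,0],"delta_rot":[0,0,0]},{"hand":1,"xyz":[20,0,0],"delta_rot":[0,0,0]},{"hand":1,"xyz":[20,0,0],"delta_rot":[0,0,0]},{"hand":1,"xyz":[20,0,0],"delta_rot":[0,0,0]}]'

```text
clock: 32.22
position: [453.1, 110.2, 203.7]
ee_rot: [-0.001, 1.0, 0.001, 0.001]
contact_force: [0.4, -0.0, 0.1]
gripper_width: 85.4
```

```bash
python3 - <<'E'
from h import *
s=telemetry.read_state(); print(s["clock"],s["position"],s["contact_force"],s["gripper_width"])
W=dict(yellow=(653.7,110.4),blue=(647.,34.7),green=(640.3,-41.),red=(633.5,-116.7))
for n in ["scene","top"]:
    p=get_image(n); im=p["frame"].copy()
    t=np.linspace(0,2*np.pi,60)
    cv2.imwrite(f"pics/f_{n}.png",cv2.resize(im[170:395,180:480],(800,600)) if n=="scene" else im)
    for l,q in W.items():
        r=nets.pinpoint(p,"jar_"+l); print(n,l,q,[(x["xyz"],x["confidence"]) for x in r[:1]], "cap px expected",proj(p,[[*q,106]]).round(0))
E
```

```text
32.2167 [453.09102395 110.21549618 203.66200662] [ 0.39129439 -0.01944894  0.12652784] 85.40490134610005
scene yellow (653.7, 110.4) [([652.5, 109.6, 9.7], 0.78)] cap px expected [[299. 288.]]
scene blue (647.0, 34.7) [] cap px expected [[274. 251.]]
scene green (640.3, -41.0) [([639.9, -37.2, 13.7], 0.78)] cap px expected [[253. 220.]]
scene red (633.5, -116.7) [([627.9, -118.4, 9.5], 0.63)] cap px expected [[235. 193.]]
top yellow (653.7, 110.4) [([654.5, 111.3, 5.5], 0.84)] cap px expected [[228. 145.]]
top blue (647.0, 34.7) [([648.3, 37.7, 10.2], 0.9)] cap px expected [[289. 150.]]
top green (640.3, -41.0) [] cap px expected [[351. 155.]]
top red (633.5, -116.7) [([630.3, -117.7, 10.7], 0.78)] cap px expected [[413. 160.]]
```

View pics/f_scene.png

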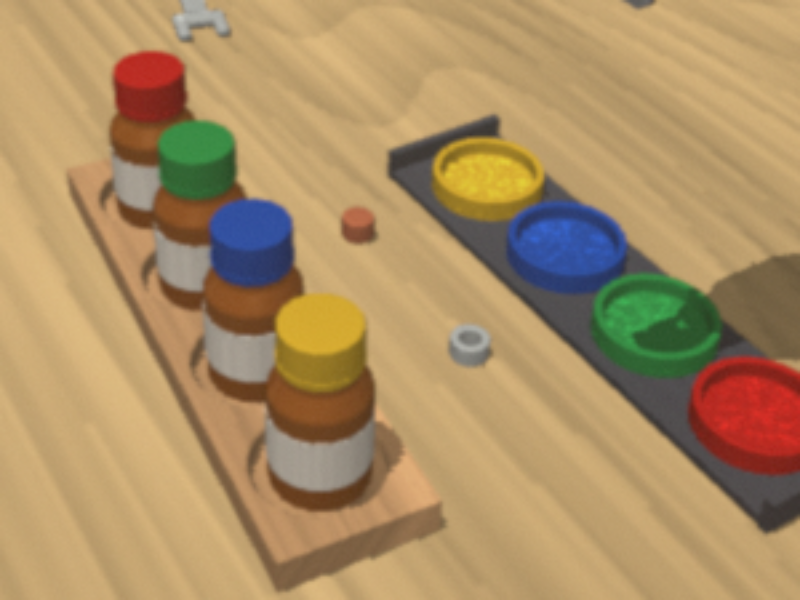

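View pics/f_top.png

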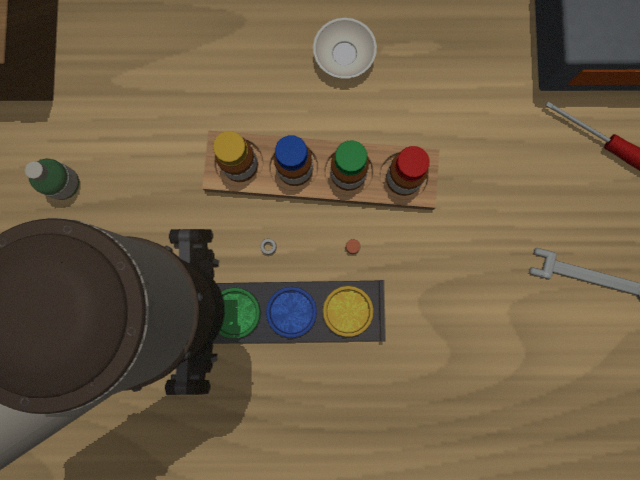

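All four jars stand upright inside the well rims. From left to right the display rack reads yellow, blue, green, red (caps at columns 230, 292, 351 and 412), and the bench rack read red, green, blue, yellow. Handing in.

```bash
python3 -c "
from bench import workorder; print(workorder.job_done())"
```

```text
the job is handed in; nothing more can be done
None
```

I moved all four jars by their caps into the display rack and handed the job in at about 32 s. Left to right, the display rack reads yellow, blue, green, red, the reverse of the bench row (red, green, blue, yellow).

**Last checks:**
- **Pictures:** The final top and scene views show every jar upright inside its well rim. All four caps are within about 3 px of where they should be in the top view. The arm was clear, with the gripper open.
- **Network positions:** In each view the network missed one jar: blue in the scene view, green in the top view. What it did report lay within about 4 mm of the well centres, except red in the scene view, about 6 mm off. The top view, about 3 mm off for red, and the pictures don't bear that out.
- **Contact:** Each jar was lowered until it touched the well floor, and the wrist force in the readings I took stayed below about 10 N.

**One disagreement:** On the first grasp of red, the fingers closed on the cap although I had aimed for the body, with the tips about 20 mm higher than the stated gripper geometry suggests. I reopened, rose 8 mm and regripped the cap cleanly, then used that height, within 1 mm, for the other three jars.

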